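# Hook the job tray out from under the drying rack and pack it

## Robot

A 6-joint arm with a two-finger parallel gripper is mounted at the origin on the work surface; the furniture and walls round the work are solid. World frame = base frame: x ahead of the robot, y to its left, z up, the work surface at z = 0. Lengths are in mm, angles in rad, forces in N, time in s.
With the tool pointing down it reaches from about 200 to 875 mm from the base axis. Payload 3.4 kg.
Tool frame: the origin (TCP) lies on the centre line of the jaws, within the pads' length; the fingertips stand 14 mm ahead of it and the grasp point (between the pads) lies 5 mm behind it; z points along the fingers, y is the line along which they close (so a half turn about z gives the same grasp; the last joint's range is limited). The gripper opens to 94 mm and grips with 3 to 60 N. Pads are 16 mm wide; open, the fingers measure 119 mm over their backs; the gripper's body (75 mm by 177 mm) begins 78 mm behind the grasp point.
Start: joints at [1.075, 0.276, 1.505, -0, 1.361, -0.121], TCP at [210.519, 535.113, 219.493] pointing down, gripper open.
Joint ranges: [-2.89, 2.89], [-0.75, 2.08], [0.22, 2.7], [-1.18, 4.32], [0.11, 2.71], [-2.7, 2.7]. Speed limits (rad/s): [2.57, 2.57, 3.14, 3.14, 3.14, 3.14].

## Interface

Orientations are given as [roll, pitch, yaw] about the fixed x, y, z axes, in that order (R = Rz(yaw) Ry(pitch) Rx(roll)).
In Python, from station import ctrl, vision gives the robot as it stands (ctrl), with the cameras (vision).
- The arm moves only by the tool nudge_tcp, called as a command line: name --argument value ..., lists and objects as JSON in quotes. Schema: {"type":"object","properties":{"motion":{"type":"object","properties":{"sx":{"type":"array","items":{"type":"number"},"minItems":1,"maxItems":5},"sy":{"type":"array","items":{"type":"number"},"minItems":1,"maxItems":5},"sz":{"type":"array","items":{"type":"number"},"minItems":1,"maxItems":5},"yaw":{"type":"array","items":{"type":"number"},"minItems":1,"maxItems":5},"aperture":{"type":"array","items":{"type":"number"},"minItems":1,"maxItems":5}},"additionalProperties":false,"required":["sx","sy","sz","yaw","aperture"]},"only":{"type":"string"},"quiet":{"type":"boolean"},"lines":{"type":"string"}},"required":["motion"],"additionalProperties":false}. motion is an object with one list for each field, all of the same length, 1 to 5, a row being the entries at one place: sx, sy, sz (the shift in mm), yaw (a turn about the tool's z in rad), aperture (the finger opening in mm); each row shifts and turns the commanded pose from where the row before left it, along the tool's axes as they then stand; what a row does not reach is not made up. A row lasts 1/8 s, in which the tool goes at most 62.5 mm and 0.188 rad, less where a joint would pass 70% of its speed; a pose out of reach is approached as far as the arm can. The fingers move at their own pace and stop on an object; the grip force is fixed at half the most. Time passes only in rows, so rows that do not move let the fingers close. The tool returns the time, the measured TCP pose, the force, the opening and the grip force at its end. only (a regular expression) keeps the lines of the reply that match it, lines (a string "A,B") keeps lines A to B, and quiet returns only ok. Input that does not fit is refused with a message, and nothing moves.
- ctrl.read_state(): the state, without advancing time (a new reading comes with each control period).
- vision.snapshot(name): name is "scene" or "top"; returns the picture (384x512x3 uint8, blue, green, red); there is no depth.
- vision.camera_params(name): a dict with "fx", "fy", "cx", "cy" (pixels), "k1" (the pictures are not rectified: a ray, as slopes to the right and down, at radius r is drawn at 1 + k1 r^2 times it, then the intrinsics apply), "world_to_cam" (4x4, takes a point from world to camera coordinates). Camera axes: x right, y up, looking along -z (the intrinsics and any distortion apply to the point x, -y, -z); pixel columns grow to the right and rows downward; lengths in mm; the calibration is good to about 2 mm. A picture is of the moment at which its call begins. camera_params takes no time and is no camera call.
- ctrl.sign_off(): hands the job in; it is judged then, once.
The state is a dict: "time": time; "q": joint angles; "joint_vel": joint speeds; "joint_efforts": joint torques, N m; "tool_pos": TCP position; "tool_rot": TCP orientation; "force": force on the tool from outside, world axes, zero at the start; "moment": the same for the moment, N m; "grip_width": finger opening in mm; "finger_force": force on a finger pad.
Only numpy, scipy, OpenCV 4.12 (cv2) and the standard library are available. Lean on these libraries where they do the work, as an engineer would, in place of code of your own. Each camera call takes 0.05 s, during which the arm holds its last target. There are 200 camera calls.

## Task

The shallow job tray has been pushed under the slatted drying rack, too far in to reach by hand: take the pull hook, catch its bent end in the screw eye on the tray's front and draw the tray out until all of it is clear of the rack, keeping the gripper off the tray until then. Then lay the hook flat on the bench and pack the sanding block and the tape measure into the tray beside the dark offcut that lies in it, so that all three lie flat on the tray's floor, the same way up as now. Leave everything else where it is: the rack and the pieces drying on it, the spray can, the glue bottle, the screw tin and the roll of tape.

Things in the scene. Friction and masses are not known exactly. Their poses are not given: they have to be found in the camera images.
- rack: fixed slatted wooden drying rack, 250 deep (x) x 280 wide (y) x 89 high; origin on the bench under its centre; open front = edge at x = -125, facing roughly world +y; +x runs into it. Slats 75 to 89 above the bench; four 22 mm square corner legs, 236 clear between them along y; side bearers over the legs' line down to 57; rear rail at x 107 to 121 down to 45
- tray: loose shallow plywood tray, about 0.45 kg, slides on the bench; 150 deep (x) x 196 wide (y); origin at the centre of its underside; -x is its front. Floor 6 thick; clear inside 130 (x) x 178 (y), centred on the origin; side walls (y = +-89 to 98) 22 above the bench, rear wall 30, front board 54 with a steel screw eye in its middle
- tray_eye (a point): centre of the screw eye's hole, 37 above the tray's underside and 22 in front of the front board (tray x = -97); the ring lies in the tray's x-z plane so the hole runs along the tray's y; hole diameter 29, wire 5 thick; axes as the tray's
- pull_hook: loose hand hook lying flat, 0.13 kg: dark wooden handle 24 wide (y) x 25 high, x = -80 to 38, brass ferrule, then a 6 mm steel rod, 13 above the underside, along +x to x = 150, where it bends sideways to +y and ends at x = 144, y = 37. Origin: the grip point, on the underside of the handle; centre of mass about 15 ahead of it
- hook_throat (a point): middle of the hook's bent end, at x = 148, y = 18, z = 13 of the hook; this part goes through the eye
- hook_tip (a point): free tip of the hook's bent end, at x = 144, y = 37, z = 13 of the hook
- sanding_block: cork sanding block wrapped in abrasive, lying flat, 112 long (y) x 34 high, 66 wide (x) up to 24 high and 60 wide above that; origin at the centre of its underside
- tape_measure: yellow and black tape measure standing upright, 92 long (y, from -46 to 46, its tape mouth at -y), body 34 wide (x) with 38 at the clip, 66 high; the full-height case runs from y = -26 to 46; origin at the centre of its underside
- spray_can: dark blue and white aerosol can standing upright, 50 in diameter, body to 133 high, cap of 46 diameter to 161; origin at the centre of its foot; bystander among the things to pack
- rack_offcut: pale wood offcut 70 x 160 (y) x 26 drying on the rack; bystander; origin under its centre
- rack_strip: pale thin wood offcut 60 x 130 (y) x 12 drying on the rack; bystander; origin under its centre
- glue_bottle: cream glue bottle with an orange nozzle, 61 in diameter, 188 high; bystander; origin at its foot
- screw_tin: small tin, 75 in diameter, 58 high; bystander; origin at its foot
- tray_offcut: dark brown wood offcut 50 (x) x 120 (y) x 18, already lying loose on the tray's floor along its +y side wall, its 120 length along the tray's x; origin under its centre. Turned a quarter turn: its y axis lies along the tray's x
- tape_roll: roll of blue masking tape lying flat, 105 in diameter, 24 high; bystander; origin under its centre

How it is judged (in metres and radians):
On the way, in this order (a step that is already met when the one before it is completed fails the run):
1. the hook's bent end is through the tray's screw eye (x of hook_throat in the frame of tray_eye between -0.017 and 0.017 m and z of hook_throat in the frame of tray_eye between -0.017 and 0.017 m and y of hook_throat in the frame of tray_eye between -0.014 and 0.014 m), for 0.15 s.
2. the tray has been drawn out so that its rear wall is past the rack's front edge (x of tray in the frame of rack below -0.198 m), for 0.15 s.
At the end, for the whole second after the job is handed in: Both rear corners of the tray are past the rack's front edge; tray and hook lie flat on the bench (within 6 mm); sanding block, tape measure and dark offcut lie inside the tray on its floor (within 4 mm), level within 0.08 rad; all are at rest (x of tray in the frame of rack below -0.198 m and height (world z) of tray between -0.006 and 0.006 m and angle between tray's own z axis and vertical below 0.06 rad and linear speed of each of tray, pull_hook, sanding_block, tape_measure, tray_offcut below 0.02 m/s and height (world z) of pull_hook between -0.006 and 0.006 m and angle between pull_hook's own z axis and vertical below 0.12 rad and x of sanding_block in the frame of tray between -0.06 and 0.06 m and y of sanding_block in the frame of tray between -0.085 and 0.085 m and z of sanding_block in the frame of tray between 0.002 and 0.01 m and angle between each of sanding_block, tape_measure, tray_offcut's own z axis and vertical below 0.08 rad and x of tape_measure in the frame of tray between -0.06 and 0.06 m and y of tape_measure in the frame of tray between -0.085 and 0.085 m and z of tape_measure in the frame of tray between 0.002 and 0.01 m and x of tray_offcut in the frame of tray between -0.06 and 0.06 m and y of tray_offcut in the frame of tray between -0.085 and 0.085 m and z of tray_offcut in the frame of tray between 0.002 and 0.01 m); the robot touches nothing.
It fails at once if the gripper or arm touched the tray before it was clear of the rack (contact force between any of the fingers, the arm and tray above 0.5 N and x of tray in the frame of rack above -0.198 m).
It fails at once if a drying piece on the rack was shifted more than 20 mm (distance of any of rack_offcut, rack_strip from where it was at the start of the episode above 0.02 m).
It fails at once if the spray can, glue bottle, screw tin or roll of tape was shifted more than 20 mm (distance of any of glue_bottle, screw_tin, tape_roll, spray_can from where it was at the start of the episode above 0.02 m).
It fails at once if the rack was struck or pressed with more than 25 N (contact force between any of the arm, the fingers and rack above 25 N).
It also fails if it takes over 72 s, if anything falls off the work surface, if the arm or the gripper's body presses on something with over 40 N, if the wrist force passes 120 N, or if a joint passes its speed limit or range.

## Working session

There is one attempt and no reset: what is moved stays moved. The work goes in short steps, Python scripts to look and compute and a tool call to move; the robot and the scene stay as the last step left them, time stands still between calls to the robot, and variables do not carry over. Pictures are saved under pics/ and viewed, at most 10 in all, crops included, and the job is handed in when it is done.

```bash
ls; mkdir -p pics
```

Run:
```python
from station import ctrl, vision
import cv2,numpy as np
for n in("scene","top"):
    im=vision.snapshot(n); cv2.imwrite(f"pics/{n}0.png",im)
    p=vision.camera_params(n); print(n,{k:np.round(v,3).tolist() for k,v in p.items()})
s=ctrl.read_state();print(s)
```

```text
pics
station.py
scene {'fx': 408.981, 'fy': 408.981, 'cx': 257.723, 'cy': 192.431, 'k1': -0.034, 'world_to_cam': [[-0.297, 0.955, 0.01, 146.461], [-0.732, -0.234, 0.639, 437.136], [0.613, 0.183, 0.769, -2103.985], [0.0, 0.0, 0.0, 1.0]]}
top {'fx': 463.537, 'fy': 463.537, 'cx': 259.969, 'cy': 193.559, 'k1': -0.133, 'world_to_cam': [[-0.035, -0.999, 0.001, 44.248], [0.977, -0.034, 0.212, -638.663], [-0.212, 0.008, 0.977, -1482.536], [0.0, 0.0, 0.0, 1.0]]}
{'time': 0.1, 'q': array([ 1.07500423e+00,  2.76500698e-01,  1.50599000e+00, -8.13993630e-06,
        1.36071886e+00, -1.21011403e-01]), 'joint_vel': array([ 6.18056739e-04, -5.39758927e-04, -2.88714994e-03,  3.03981276e-04,
       -1.23048860e-06,  9.25642803e-04]), 'joint_efforts': array([ 3.04327717e-03, -4.05454481e+01, -2.37779278e+01,  7.04024057e-02,
        2.98546872e-02, -6.26727410e-05]), 'tool_pos': array([210.2680252 , 534.64760124, 218.7155372 ]), 'tool_rot': array([-3.13998661e+00, -1.87286680e-04,  2.76681352e+00]), 'force': array([ 0.27874347,  0.77010997, -0.05417777]), 'moment': array([-0.01206291,  0.0003968 , -0.02280651]), 'finger_force': 0.0, 'grip_width': 94.08348169231739}
```

View pics/top0.png

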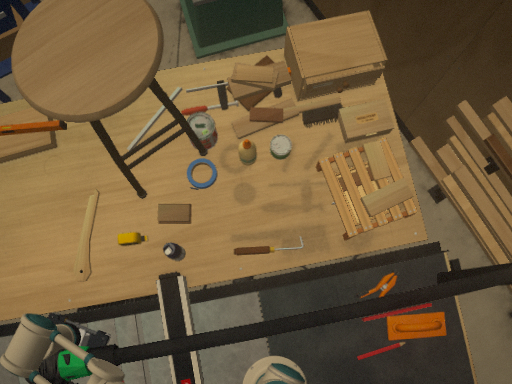

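View pics/scene0.png

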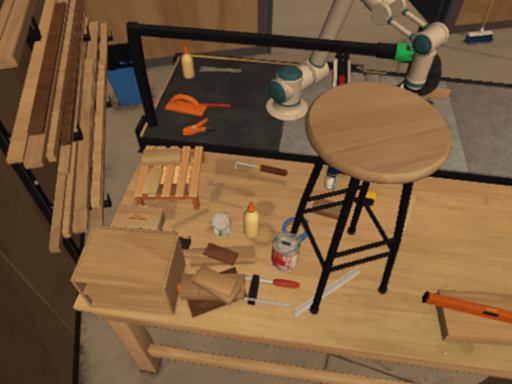

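Create h.py:
```python
from station import ctrl, vision
import cv2,numpy as np
P={n:vision.camera_params(n) for n in("scene","top")}
def ray(n,u,v):
    p=P[n];a=np.array([(u-p["cx"])/p["fx"],(v-p["cy"])/p["fy"]]);b=a.copy()
    for _ in range(20): b=a/(1+p["k1"]*(b@b))
    M=np.array(p["world_to_cam"]);R=M[:3,:3]
    return -R.T@M[:3,3], R.T@np.array([b[0],-b[1],-1])
def pl(n,u,v,z):
    c,d=ray(n,u,v);return c+d*(z-c[2])/d[2]
def tri(t,s):
    c1,d1=ray("top",*t);c2,d2=ray("scene",*s)
    k=np.linalg.lstsq(np.c_[d1,-d2],c2-c1,rcond=None)[0]
    a,b=c1+k[0]*d1,c2+k[1]*d2
    return ((a+b)/2).round(1),round(np.linalg.norm(a-b),1)
def px(n,X):
    p=P[n];M=np.array(p["world_to_cam"]);c=M[:3,:3]@np.array(X,float)+M[:3,3]
    b=np.array([c[0],-c[1]])/-c[2];b=b*(1+p["k1"]*(b@b))
    return np.round(b*[p["fx"],p["fy"]]+[p["cx"],p["cy"]],1)
def tool(dw,yaw):
    """world delta to tool axes, tool down with given tool yaw (roll=pi)"""
    c,s=np.cos(yaw),np.sin(yaw)
    return np.round([c*dw[0]+s*dw[1], s*dw[0]-c*dw[1], -dw[2]],1)
```

Run:
```python
from h import *
print("bar end",tri((100,352),(398,50)))
print("stool leg foot",pl("top",141,195,0),"seat edge",tri((88,118),(380,186)))
print("base",px("top",[0,0,0]),px("scene",[0,0,0]))
im=cv2.imread("pics/top0.png")[130:330,110:430]
cv2.imwrite("pics/a.png",cv2.resize(im,(800,500),interpolation=cv2.INTER_CUBIC))
im=cv2.imread("pics/scene0.png")[130:250,110:400]
cv2.imwrite("pics/b.png",cv2.resize(im,(798,330),interpolation=cv2.INTER_CUBIC))
```

```text
bar end (array([184.2, 425.3, 511. ]), np.float64(43.7))
stool leg foot [664.32133746 440.50603519   0.        ] seat edge (array([789.2, 475.4, 425.4]), np.float64(16.5))
base [273.5 388.3] [286.1 107.6]
```

View pics/a.png

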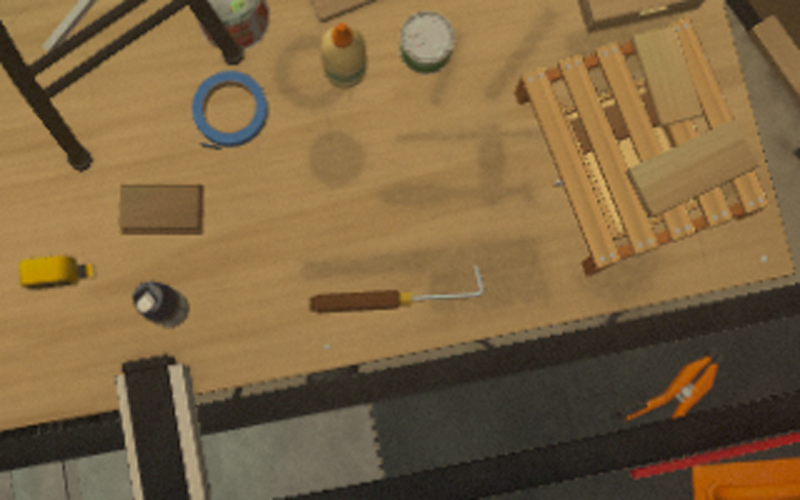

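View pics/b.png

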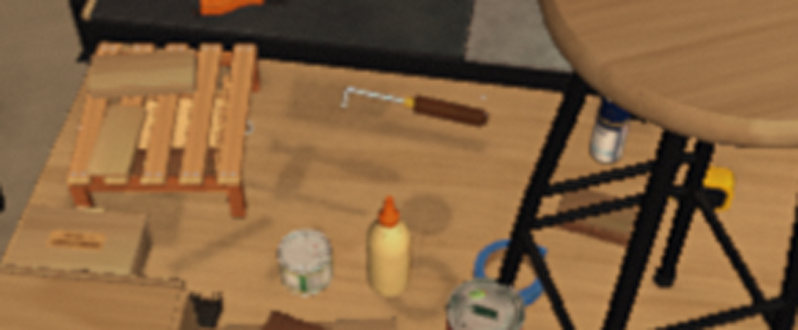

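Run:
```python
from h import *
T=[210,535,219]
for z in(219,400):print(px("top",[210,535,z]),px("scene",[210,535,z]))
def plane(n,a,b):
    c,d1=ray(n,*a);_,d2=ray(n,*b);N=np.cross(d1,d2);N/=np.linalg.norm(N);return N,N@c
def line(ta,tb,sa,sb):
    n1,e1=plane("top",ta,tb);n2,e2=plane("scene",sa,sb)
    d=np.cross(n1,n2);
    for y in(-300,0,300): 
        x=np.linalg.solve(np.array([n1,n2,[0,1,0]]),[e1,e2,y]);print(x.round())
print("bar");line((120,350),(480,279),(160,31),(380,48))
print("edge rail");line((60,315),(400,255),(180,157),(300,166))
print("eye",tri((333.2,203.6),(200.8,176.5)))
im=cv2.imread("pics/scene0.png")[0:150,120:460]
im=cv2.resize(im,None,fx=2.35,fy=2.35,interpolation=cv2.INTER_CUBIC)
i2=cv2.resize(cv2.imread("pics/top0.png")[250:384,0:340],(im.shape[1],220))
cv2.imwrite("pics/c.png",np.vstack([im,i2])[:600])
```

```text
[ 89.3 332.6] [399.9 121.5]
[ 64.3 337.9] [412.6  85.4]
bar
[ 291. -300.  509.]
[246.   0. 513.]
[201. 300. 517.]
edge rail
[ 401. -300.  -80.]
[358.   0. -60.]
[314. 300. -40.]
eye (array([ 602.9, -224.9,   32.2]), np.float64(6.0))
```

View pics/c.png

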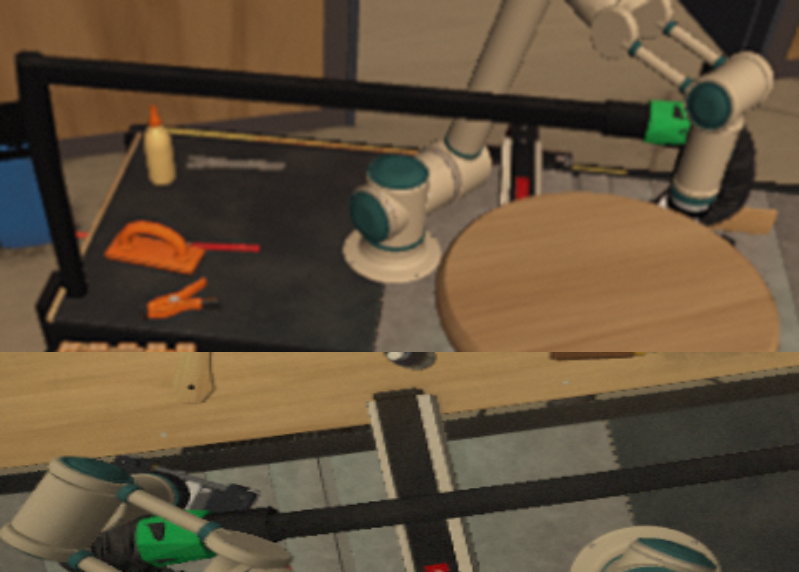

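Run:
```python
from h import *
print("wrist",tri((30,346),(433,36)))
# shoulder/ elbow-ish
print("shoulder top",tri((275,368),(289,72)))
for z in (300,500,700,900): print(z,px("scene",[0,0,z]),px("scene",[60,110,z]),px("top",[60,110,z]))
```

Create m.py:
```python
from h import *
im=cv2.imread("pics/top0.png");hsv=cv2.cvtColor(im,cv2.COLOR_BGR2HSV)
def blob(lo,hi,roi):
    m=cv2.inRange(hsv,lo,hi);k=np.zeros_like(m);x0,x1,y0,y1=roi;k[y0:y1,x0:x1]=m[y0:y1,x0:x1]
    c=max(cv2.findContours(k,cv2.RETR_EXTERNAL,cv2.CHAIN_APPROX_NONE)[0],key=cv2.contourArea)
    return c[:,0,:]
def rect(c,z):
    w=np.array([pl("top",u,v,z)[:2] for u,v in c],np.float32)
    (a,b),s,_=r=cv2.minAreaRect(w);bx=cv2.boxPoints(r)
    e=[bx[1]-bx[0],bx[2]-bx[1]];e=max(e,key=np.linalg.norm)
    return np.round([a,b,*s],1),"long axis deg",round(float(np.degrees(np.arctan2(e[1],e[0]))),1)
if __name__=="__main__":
    for n,p in dict(handle=(270,250),block=(174,212),tape=(125,238),bench=(270,210),rod=(290,247)).items(): print(n,hsv[p[1],p[0]])
    A=lambda x,y,z:pl("top",110+x/2.5,130+y/2.5,z).round(1)
    print("eye37",A(558,184,37)); print("rack front corners",A(526,76,89),A(603,264,89),"rear R",A(765,203,89))
    print("hook back",A(310,304,12),"ferr",A(411,298,13),"bend",A(482,292,13),"tip",A(477,267,13))
    print("can top",A(148,298,161),"tin",A(427,40,58),"roll",A(230,108,24))
    print("tape:",A(20,271,60),A(78,271,60),A(93,271,20))
    print("block:",*[A(x,y,34) for x,y in((121,186),(202,185),(202,233),(122,233))])
    print(rect(blob((0,80,40),(15,255,130),(225,275,235,265)),20))
    print(rect(blob((20,150,90),(32,255,255),(110,155,225,250)),60))
```

```bash
python3 m.py
```

```text
handle [ 20 199 123]
block [ 15 129 128]
tape [ 23 255 188]
bench [ 18 135 142]
rod [ 17 104 144]
eye37 [ 602.8 -227.1   37. ]
rack front corners [ 742.3 -185.4   89. ] [ 484.8 -270.3   89. ] rear R [ 557.1 -494.8   89. ]
hook back [454.1 116.2  12. ] ferr [457.4 -20.8  13. ] bend [ 462.  -117.6   13. ] tip [ 496.3 -112.5   13. ]
can top [454.2 308.3 161. ] tin [807.5 -56.3  58. ] roll [729.2 220.7  24. ]
tape: [505.2 501.1  60. ] [503.  422.1  60. ] [507.4 411.4  20. ]
block: [621.6 370.6  34. ] [619.2 258.8  34. ] [552.9 259.1  34. ] [556.4 368.6  34. ]
(array([456.5,  57. ,  24.2, 118.1]), 'long axis deg', -88.6)
(array([508.8, 466.5,  38.1,  76. ]), 'long axis deg', -82.9)
```

Run:
```python
from h import *
a=cv2.imread("pics/top0.png")[180:230,310:360];b=cv2.imread("pics/scene0.png")[155:205,175:225]
cv2.imwrite("pics/d.png",np.hstack([cv2.resize(i,(400,400),interpolation=cv2.INTER_NEAREST) for i in(a,b)]))
for n in("top","scene"): print(ray(n,256,192)[0])
```

```text
[ 310.64506562   34.35818927 1584.32327626]
[1652.94843425  346.57119329 1336.76533515]
```

View pics/d.png

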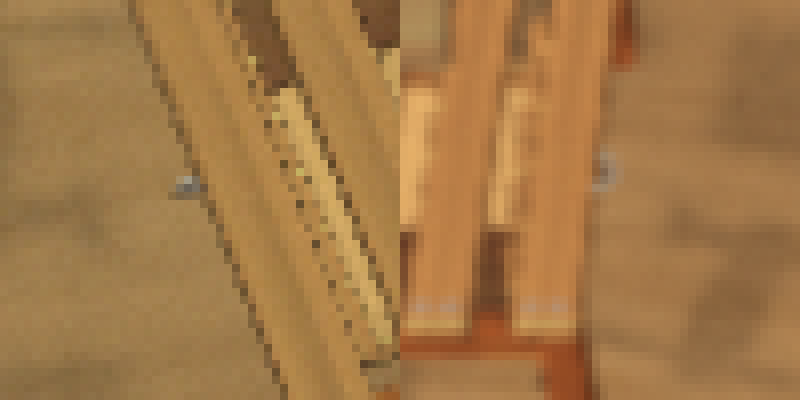

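Run:
```python
from h import *
A=lambda x,y,z:pl("top",310+x/8,180+y/8,z).round(1)
S=lambda x,y,z:pl("scene",175+(x-400)/8,155+y/8,z).round(1)
ex=np.array([.309,-.951]);ey=np.array([.951,.309])
print("tri",tri((310+175/8,180+187/8),(175+220/8,155+172/8)))
print("ring outer",A(174,187,37),S(621,172,37))
print("slat edge",A(133,0,89),A(285,395,89))
print("slat2 front edge",A(273,0,89),A(385,215,89))
print("board pts z54: L end",A(285,90,54),"R end",A(392,345,54))
print("scene board ends",S(520,88,54),S(497,225,54))
F=np.array([613.5,-228])
for n,p in dict(o1=A(174,187,37),o2=S(621,172,37),s1=A(133,0,89),s2=A(285,395,89),b1=A(285,90,54),b2=A(392,345,54),b3=S(520,88,54),b4=S(497,225,54)).items():
    r=p[:2]-F;print(n,(r@ex).round(1),(r@ey).round(1))
```

```text
tri (array([ 602.9, -218.5,   34.8]), np.float64(9.1))
ring outer [ 603.8 -222.2   37. ] [ 604.1 -212.3   37. ]
slat edge [ 673.8 -201.8   89. ] [ 506.  -253.4   89. ]
slat2 front edge [ 671.8 -260.6   89. ] [ 579.  -300.4   89. ]
board pts z54: L end [ 640.8 -269.7   54. ] R end [ 529.8 -306.9   54. ]
scene board ends [ 577.9 -279.8   54. ] [ 671.8 -252.3   54. ]
o1 -8.5 -7.4
o2 -17.8 -4.1
s1 -6.3 65.4
s2 -9.1 -110.1
b1 48.1 13.1
b2 49.2 -104.0
b3 38.3 -49.9
b4 41.1 47.9
```

nudge_tcp --motion '{"sx": [0,0,0,0,0],"sy": [0,0,0,0,0],"sz": [0,0,0,0,0],"yaw": [0.186,0.186,0.186,0.186,0.186],"aperture": [70,70,70,70,70]}'

```text
time: 0.72
tool_pos: [210.3, 534.8, 219.0]
tool_rot: [-3.141, 0.001, 1.831]
force: [0.7, -0.4, 0.2]
grip_width: 70.0
finger_force: 0.0
```

nudge_tcp --motion '{"sx": [0,0,-20,-20,-30],"sy": [0,0,50,55,50],"sz": [0,0,0,0,0],"yaw": [0.186,0.045,0,0,0],"aperture": [60,60,60,60,60]}'

```text
time: 1.35
tool_pos: [369.3, 470.2, 218.9]
tool_rot: [-3.141, 0.0, 1.607]
force: [0.6, 0.2, 0.8]
grip_width: 59.8
finger_force: 0.0
```

nudge_tcp --motion '{"sx": [-50,-55,-60,-60,0],"sy": [30,20,0,0,0],"sz": [0,0,0,0,0],"yaw": [0,0,0,0,0],"aperture": [60,60,60,60,60]}'

```text
time: 1.98
tool_pos: [425.3, 244.0, 219.3]
tool_rot: [-3.141, 0.001, 1.601]
force: [0.1, 0.1, -0.1]
grip_width: 59.9
finger_force: 0.0
```

nudge_tcp --motion '{"sx": [-52,-52,-52,-53,0],"sy": [6,6,6,7,0],"sz": [0,20,30,30,40],"yaw": [0,0,0,0,0],"aperture": [60,60,60,60,60]}'

```text
time: 2.6
tool_pos: [460.4, 37.3, 99.0]
tool_rot: [3.138, 0.001, 1.602]
force: [0.1, 1.1, -0.8]
grip_width: 60.1
finger_force: 0.0
```

nudge_tcp --motion '{"sx": [0,0,0],"sy": [0,0,0],"sz": [40,20,0],"yaw": [0,0,0],"aperture": [60,60,60]}'

```text
time: 2.98
tool_pos: [457.1, 40.5, 37.9]
tool_rot: [-3.138, -0.001, 1.606]
force: [0.1, 0.1, 0.1]
grip_width: 60.2
finger_force: 0.0
```

Run:
```python
from h import *
for n in("top","scene"): cv2.imwrite(f"pics/{n}1.png",vision.snapshot(n))
a=cv2.resize(cv2.imread("pics/scene1.png")[0:200,180:400],(660,600));cv2.imwrite("pics/e.png",a)
```

```text
(no output)
```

View pics/e.png

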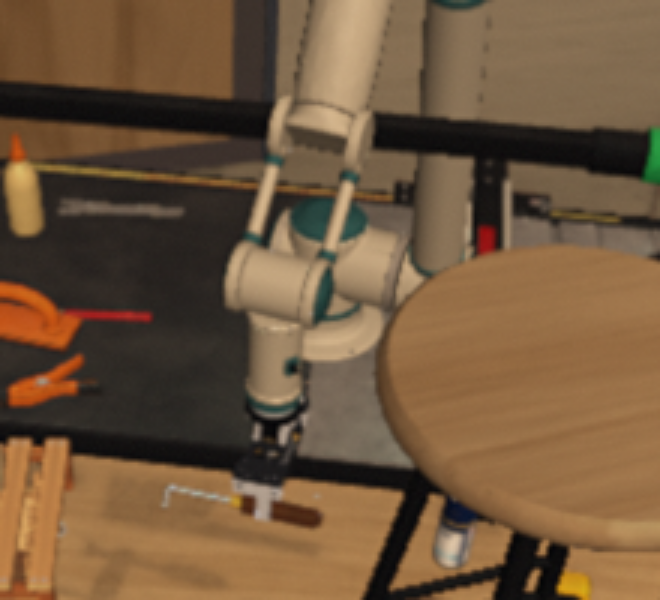

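nudge_tcp --motion '{"sx": [3,0,0,0,0],"sy": [0,0,0,0,0],"sz": [15,6,0,0,0],"yaw": [0,0,0,0,0],"aperture": [60,60,60,10,10]}'

```text
time: 3.7
tool_pos: [458.3, 42.4, 18.9]
tool_rot: [3.141, 0.0, 1.606]
force: [-0.5, 0.1, -0.3]
grip_width: 43.7
finger_force: 0.0
```

nudge_tcp --motion '{"sx": [0,0,0,0,0],"sy": [0,0,0,0,0],"sz": [0,0,-20,-25,0],"yaw": [0,0,0,0,0],"aperture": [10,10,10,10,10]}'

```text
time: 4.32
tool_pos: [459.3, 42.4, 64.6]
tool_rot: [3.138, 0.0, 1.606]
force: [0.1, -0.0, -1.2]
grip_width: 23.6
finger_force: 29.9
```

Run:
```python
from h import *
for n in("top","scene"): cv2.imwrite(f"pics/{n}2.png",vision.snapshot(n))
a=cv2.resize(cv2.imread("pics/top2.png")[180:280,210:370],(640,400));b=cv2.resize(cv2.imread("pics/scene2.png")[145:205,175:305],(640,200+95))[:200]
cv2.imwrite("pics/f.png",np.vstack([a,b]))
```

```text
(no output)
```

View pics/f.png

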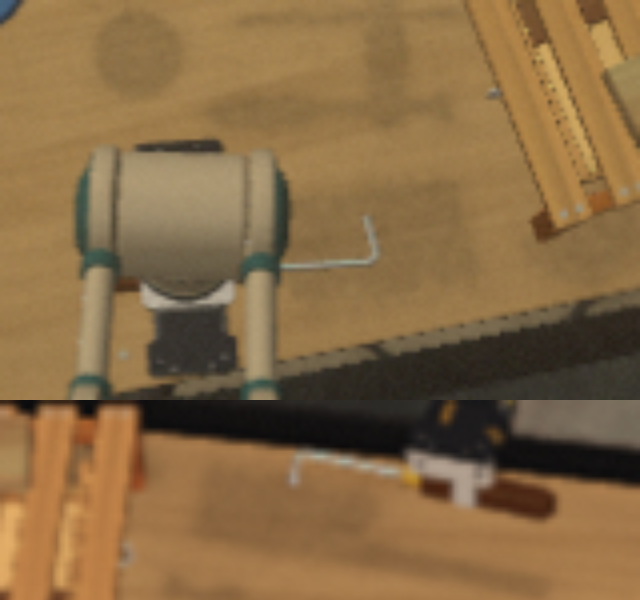

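Run:
```python
from h import *
print("tip",tri((301.75,234),(235,162.1)),pl("top",301.75,234,58.7),pl("scene",235,162.1,58.7))
print("bend",tri((304,245.5),(235.6,156.2)),pl("top",304,245.5,58.7),pl("scene",235.6,156.2,58.7))
print("rod",pl("top",210+290/4,180+267/4,58.7))
```

```text
tip (array([ 499.2, -107.3,   55.8]), np.float64(9.9)) [ 500.09291554 -111.88986631   58.7       ] [ 501.11605799 -101.33982688   58.7       ]
bend (array([ 461.6, -115.3,   53.1]), np.float64(5.2)) [ 461.6877415  -117.32903079   58.7       ] [ 466.43492813 -110.70004039   58.7       ]
rod [460.22751899 -46.23127414  58.7       ]
```

nudge_tcp --motion '{"sx": [0,0,-40,-40,-40],"sy": [0,0,0,-2,-2],"sz": [0,0,0,0,0],"yaw": [-0.14,-0.14,0,0,0],"aperture": [10,10,10,10,10]}'

```text
time: 5.05
tool_pos: [490.6, -73.6, 62.0]
tool_rot: [-3.14, -0.002, 1.886]
force: [0.3, 0.4, -1.4]
grip_width: 23.6
finger_force: 29.9
```

nudge_tcp --motion '{"sx": [-37,0,0],"sy": [0,0,0],"sz": [0,22,0],"yaw": [0,0,0],"aperture": [10,10,10]}'

```text
time: 5.42
tool_pos: [500.2, -107.6, 38.9]
tool_rot: [-3.136, -0.004, 1.885]
force: [-0.1, -0.0, -0.8]
grip_width: 23.9
finger_force: 29.9
```

Run:
```python
from h import *
for n in("top","scene"): cv2.imwrite(f"pics/{n}3.png",vision.snapshot(n))
a=cv2.resize(cv2.imread("pics/top3.png")[180:240,300:360],(480,480),interpolation=cv2.INTER_CUBIC);b=cv2.resize(cv2.imread("pics/scene3.png")[140:200,185:225],(320,480),interpolation=cv2.INTER_CUBIC)
cv2.imwrite("pics/g.png",np.hstack([a,b]))
```

```text
(no output)
```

View pics/g.png

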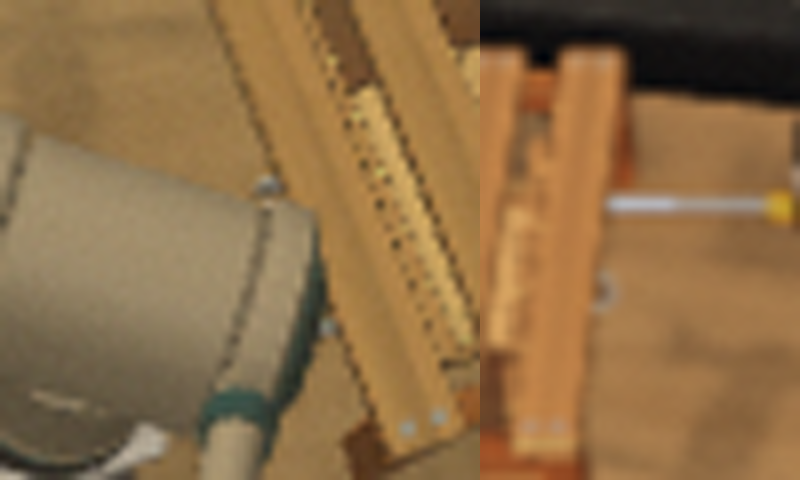

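Run:
```python
from h import *
ey=np.array([.951,.309])
r=pl("scene",212.5,165.6,35)[:2];q=pl("scene",200.6,176.3,37)[:2];print("rod-ring lateral",(r-q)@ey,(q-r)@[.309,-.951])
```

```text
rod-ring lateral -64.52574106708433 46.879694263392366
```

nudge_tcp --motion '{"sx": [0,0,0,0],"sy": [0,15,10,0],"sz": [-3,0,0,0],"yaw": [0,0,0,0],"aperture": [10,10,10,10]}'

```text
time: 6.02
tool_pos: [528.0, -100.0, 44.7]
tool_rot: [3.14, 0.001, 1.887]
force: [-0.5, 0.8, -0.5]
grip_width: 23.9
finger_force: 29.9
```

nudge_tcp --motion '{"sx": [0,0,0],"sy": [12,12,0],"sz": [0,0,0],"yaw": [0,0,0],"aperture": [10,10,10]}'

```text
time: 6.4
tool_pos: [550.7, -92.7, 44.5]
tool_rot: [3.141, 0.0, 1.887]
force: [-0.2, 0.1, -0.9]
grip_width: 23.7
finger_force: 29.9
```

nudge_tcp --motion '{"sx": [0,5,8,10,10],"sy": [-2,0,0,0,0],"sz": [0,0,0,0,0],"yaw": [0,0,0,0,0],"aperture": [10,10,10,10,10]}'

```text
time: 7.02
tool_pos: [537.3, -61.8, 44.7]
tool_rot: [3.141, 0.001, 1.886]
force: [0.6, -2.1, -1.1]
grip_width: 23.9
finger_force: 29.9
```

nudge_tcp --motion '{"sx": [12,15,15,15,0],"sy": [0,0,0,0,0],"sz": [0,0,0,0,0],"yaw": [0,0,0,0,0],"aperture": [10,10,10,10,10]}'

```text
time: 7.65
tool_pos: [518.0, -5.8, 44.3]
tool_rot: [-3.14, -0.002, 1.887]
force: [0.1, -0.7, -2.0]
grip_width: 23.9
finger_force: 29.9
```

Run:
```python
from h import *
for n in("top","scene"): cv2.imwrite(f"pics/{n}4.png",vision.snapshot(n))
a=cv2.resize(cv2.imread("pics/top4.png")[150:250,280:400],(480,400));b=cv2.resize(cv2.imread("pics/scene4.png")[145:225,145:225],(320,320));b=np.vstack([b,b[:80]])
cv2.imwrite("pics/i.png",np.hstack([a,b]))
```

```text
(no output)
```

View pics/i.png

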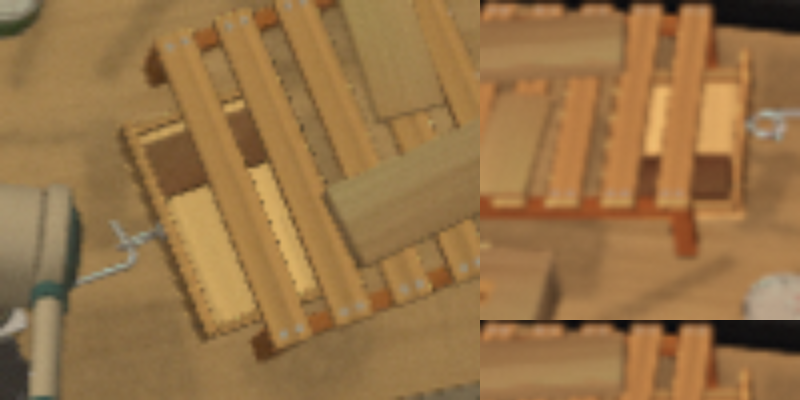

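Run:
```python
from h import *
a=pl("top",310.5,182.5,54);b=pl("top",331.25,234.25,54);print(a,b,np.hypot(*(a-b)[:2]),np.degrees(np.arctan2(*(a-b)[1::-1])))
ex=np.array([.309,-.951]);ey=np.array([.951,.309]);F=np.array([613.5,-228])-7.5*ex
m=(a+b)[:2]/2;print("front mid rel rack front",(m-F)@ex,(m-F)@ey)
```

```text
[ 675.41034224 -151.63709498   54.        ] [ 496.07609609 -210.73335241   54.        ] 188.82038947411192 18.23867222419664
front mid rel rack front -45.598582541997004 -11.930932696363044
```

nudge_tcp --motion '{"sx": [12,20,20,20,20],"sy": [0,0,0,0,0],"sz": [0,0,0,0,0],"yaw": [0,0,0,0,0],"aperture": [10,10,10,10,10]}'

```text
time: 8.38
tool_pos: [490.3, 80.8, 44.5]
tool_rot: [-3.141, 0.0, 1.886]
force: [0.6, -3.4, -1.6]
grip_width: 23.9
finger_force: 29.9
```

nudge_tcp --motion '{"sx": [20,15,10,0],"sy": [0,0,0,0],"sz": [0,0,0,0],"yaw": [0,0,0,0],"aperture": [10,10,10,10]}'

```text
time: 8.88
tool_pos: [476.2, 123.6, 44.4]
tool_rot: [-3.141, -0.002, 1.886]
force: [0.1, 0.3, -1.2]
grip_width: 24.1
finger_force: 29.9
```

nudge_tcp --motion '{"sx": [-10,0,0,0,0],"sy": [0,0,-15,-15,-20],"sz": [0,0,0,0,0],"yaw": [0,0,0,0,0],"aperture": [10,10,10,10,10]}'

```text
time: 9.5
tool_pos: [431.1, 97.0, 44.4]
tool_rot: [-3.141, -0.0, 1.886]
force: [0.7, -0.4, -1.1]
grip_width: 23.8
finger_force: 29.9
```

nudge_tcp --motion '{"sx": [0,15,15,0,0],"sy": [0,0,0,0,0],"sz": [0,0,0,0,0],"yaw": [0,0,0.14,0.14,0],"aperture": [10,10,10,10,10]}'

```text
time: 10.12
tool_pos: [423.9, 127.0, 44.5]
tool_rot: [3.141, -0.0, 1.608]
force: [0.4, -0.8, -1.1]
grip_width: 23.7
finger_force: 29.9
```

Run:
```python
from h import *
for n in("top","scene"): cv2.imwrite(f"pics/{n}5.png",vision.snapshot(n))
```

nudge_tcp --motion '{"sx": [0,0,0,0],"sy": [0,0,0,0],"sz": [15,8,3,0],"yaw": [0,0,0,0],"aperture": [10,10,10,10]}'

```text
time: 10.72
tool_pos: [423.6, 125.9, 18.6]
tool_rot: [3.141, -0.0, 1.606]
force: [0.3, 1.2, -2.0]
grip_width: 23.6
finger_force: 29.9
```

nudge_tcp --motion '{"sx": [0,0,0,0,0],"sy": [0,0,0,0,0],"sz": [0,0,0,-30,-50],"yaw": [0,0,0,0,0],"aperture": [50,50,50,60,94]}'

```text
time: 11.35
tool_pos: [421.9, 125.6, 98.1]
tool_rot: [-3.137, 0.0, 1.606]
force: [0.9, 0.3, 0.0]
grip_width: 66.5
finger_force: 0.0
```

nudge_tcp --motion '{"sx": [0,0,0],"sy": [0,0,0],"sz": [-60,-60,0],"yaw": [0,0,0],"aperture": [94,94,94]}'

```text
time: 11.72
tool_pos: [426.5, 126.4, 223.2]
tool_rot: [3.13, -0.001, 1.606]
force: [0.2, -0.4, 0.8]
grip_width: 93.3
finger_force: 0.0
```

Create t.py:
```python
import sys
from m import *
import m
f=sys.argv[1]
im=vision.snapshot("top");cv2.imwrite(f"pics/{f}.png",im);m.hsv=cv2.cvtColor(im,cv2.COLOR_BGR2HSV)
print("offcut dark samples")
for lo,hi,z,roi,n in(((0,60,20),(16,255,115),24,(250,400,100,260),"dark offcut"),((18,60,185),(30,200,255),6,(250,400,100,280),"pale floor"),((20,150,90),(32,255,255),60,(110,155,225,250),"tape"),((0,150,40),(22,255,130),20,(200,275,235,290),"handle")):
    try:
        c=blob(lo,hi,roi);print(n,len(c),"px",c.min(0),c.max(0),*rect(c,z))
    except Exception as e: print(n,e)
```

```bash
python3 t.py top6
```

```text
offcut dark samples
dark offcut 114 px [250 100] [283 123] [950.9 -12.1 125.2  83.8] long axis deg 82.7
pale floor 133 px [284 203] [328 244] [ 543.1 -135.   115.9  123.6] long axis deg -72.2
tape 59 px [117 232] [139 245] [505.7 466.6  41.   76.3] long axis deg -84.6
handle 4 px [247 261] [249 262] [418.6  69.7   6.7   3.3] long axis deg 88.0
```

nudge_tcp --motion '{"sx": [0,48,48,48,48],"sy": [0,39,39,39,39],"sz": [0,0,0,0,0],"yaw": [0.06,0,0,0,0],"aperture": [94,94,94,94,94]}'

```text
time: 12.4
tool_pos: [584.1, 315.0, 215.5]
tool_rot: [-3.138, 0.002, 1.546]
force: [0.4, -0.5, 0.9]
grip_width: 94.1
finger_force: 0.0
```

nudge_tcp --motion '{"sx": [0,0,0,0,0],"sy": [0,0,0,0,0],"sz": [50,50,40,0,0],"yaw": [0,0,0,0,0],"aperture": [94,94,94,94,94]}'

```text
time: 13.02
tool_pos: [584.4, 314.0, 78.7]
tool_rot: [3.141, -0.0, 1.546]
force: [-0.0, -0.8, 0.4]
grip_width: 93.9
finger_force: 0.0
```

Run:
```python
from m import *
import m
im=cv2.imread("pics/top6.png");m.hsv=cv2.cvtColor(im,cv2.COLOR_BGR2HSV)
print(m.hsv[190:226:6,285:345:6].tolist())
```

```text
[[[18, 134, 162], [17, 148, 159], [18, 140, 124], [19, 142, 194], [15, 150, 122], [17, 150, 165], [18, 131, 161], [17, 130, 163], [17, 150, 173], [18, 154, 175]], [[19, 135, 210], [14, 143, 121], [15, 145, 120], [14, 152, 124], [15, 157, 112], [17, 142, 140], [18, 137, 156], [17, 137, 164], [17, 148, 152], [17, 151, 165]], [[16, 156, 116], [15, 147, 120], [15, 151, 120], [14, 145, 114], [14, 153, 107], [18, 132, 116], [17, 146, 171], [17, 130, 163], [18, 131, 162], [18, 150, 172]], [[15, 153, 118], [13, 144, 115], [15, 147, 83], [20, 137, 198], [19, 135, 218], [19, 136, 203], [17, 150, 131], [18, 131, 165], [18, 135, 163], [17, 144, 177]], [[20, 131, 195], [19, 134, 204], [19, 133, 195], [19, 134, 201], [19, 135, 215], [20, 137, 203], [19, 134, 203], [18, 133, 161], [18, 133, 161], [17, 143, 136]], [[17, 147, 182], [19, 135, 208], [19, 131, 205], [19, 133, 207], [19, 134, 205], [19, 132, 206], [19, 133, 205], [18, 151, 162], [17, 129, 164], [18, 135, 159]]]
```

nudge_tcp --motion '{"sx": [0,0,0,0,0],"sy": [0,0,0,0,0],"sz": [30,20,11,0,0],"yaw": [0,0,0,0,0],"aperture": [94,94,94,50,50]}'

```text
time: 13.65
tool_pos: [585.3, 314.3, 18.9]
tool_rot: [3.139, -0.001, 1.546]
force: [0.7, 0.2, 0.1]
grip_width: 77.2
finger_force: 0.1
```

nudge_tcp --motion '{"sx": [0,0,0,0,0],"sy": [0,0,0,0,0],"sz": [0,0,-50,-55,0],"yaw": [0,0,0,0,0],"aperture": [50,50,50,50,50]}'

```text
time: 14.28
tool_pos: [586.9, 315.3, 127.7]
tool_rot: [3.133, -0.004, 1.546]
force: [-0.4, 1.0, -1.5]
grip_width: 66.4
finger_force: 30.0
```

Run:
```python
from m import *
import m
im=cv2.imread("pics/top6.png");m.hsv=cv2.cvtColor(im,cv2.COLOR_BGR2HSV)
c=blob((10,100,60),(16,255,128),(278,335,178,225));print(c.min(0),c.max(0),rect(c,24))
c=blob((18,60,185),(30,200,255),(250,400,100,280));print(rect(c,6))
```

```text
[280 188] [316 212] (array([ 621.9, -110. ,   49.1,  123.1]), 'long axis deg', -72.1)
(array([ 543.1, -135. ,  115.9,  123.6]), 'long axis deg', -72.2)
```

Create p.py:
```python
from h import *
import sys
im=vision.snapshot("top");cv2.imwrite(f"pics/{sys.argv[1]}.png",im)
V=cv2.cvtColor(im,cv2.COLOR_BGR2HSV)[:,:,2].astype(np.float32)
ex=np.array([.306,-.952]);ey=np.array([.952,.306]);C=np.array([568.9,-123.5])
def prof(fixed,rng,axis,z):
    o=[]
    for s in rng:
        v=[]
        for f in fixed:
            p=C+(f*ex+s*ey if axis=="y" else s*ex+f*ey);u=px("top",[*p,z]);v.append(cv2.getRectSubPix(V,(1,1),tuple(map(float,u)))[0,0])
        o.append(f"{s}:{np.median(v):.0f}")
    print(axis,z," ".join(o))
prof(range(0,50,5),range(-116,120,4),"y",22)
prof(range(-60,0,5),range(50,100,4),"x",30)
prof(range(-70,0,5),range(-110,-40,4),"x",54)
```

```bash
python3 p.py top7
```

```text
y 22 -116:139 -112:140 -108:140 -104:140 -100:137 -96:129 -92:159 -88:171 -84:199 -80:205 -76:206 -72:205 -68:206 -64:206 -60:204 -56:204 -52:204 -48:205 -44:205 -40:204 -36:204 -32:204 -28:204 -24:203 -20:203 -16:203 -12:203 -8:203 -4:203 0:203 4:202 8:203 12:200 16:202 20:202 24:199 28:163 32:101 36:109 40:111 44:111 48:111 52:114 56:117 60:119 64:120 68:119 72:120 76:122 80:148 84:194 88:167 92:130 96:161 100:153 104:149 108:149 112:147 116:151
x 30 50:200 54:198 58:198 62:156 66:139 70:157 74:153 78:154 82:159 86:160 90:160 94:161 98:161
x 54 -110:141 -106:142 -102:139 -98:138 -94:140 -90:140 -86:142 -82:140 -78:122 -74:135 -70:172 -66:174 -62:183 -58:191 -54:199 -50:205 -46:203 -42:200
```

nudge_tcp --motion '{"sx": [0,0,-51,-51,-51],"sy": [0,0,-24,-24,-24],"sz": [0,0,0,0,0],"yaw": [-0.169,-0.169,0,0,0],"aperture": [50,50,50,50,50]}'

```text
time: 14.95
tool_pos: [560.5, 144.6, 120.0]
tool_rot: [-3.137, -0.001, 1.885]
force: [-0.0, -0.2, -0.9]
grip_width: 66.0
finger_force: 30.0
```

nudge_tcp --motion '{"sx": [-51,-51,-51,-51,-50],"sy": [-24,-24,-24,-24,-24],"sz": [0,0,0,0,0],"yaw": [0,0,0,0,0],"aperture": [50,50,50,50,50]}'

```text
time: 15.58
tool_pos: [524.7, -133.5, 120.4]
tool_rot: [-3.138, -0.003, 1.884]
force: [0.5, -0.1, -0.7]
grip_width: 66.5
finger_force: 30.0
```

nudge_tcp --motion '{"sx": [0,0],"sy": [0,0],"sz": [0,0],"yaw": [0,0],"aperture": [50,50]}'

```text
time: 15.82
tool_pos: [525.5, -131.7, 120.9]
tool_rot: [-3.139, -0.003, 1.883]
force: [0.1, 0.5, -1.9]
grip_width: 66.3
finger_force: 30.0
```

nudge_tcp --motion '{"sx": [-4,0,0,0],"sy": [4,0,0,0],"sz": [0,45,30,0],"yaw": [0,0,0,0],"aperture": [50,50,50,50]}'

```text
time: 16.32
tool_pos: [530.7, -133.3, 45.5]
tool_rot: [-3.138, -0.003, 1.886]
force: [0.5, 1.2, -0.8]
grip_width: 66.0
finger_force: 30.0
```

nudge_tcp --motion '{"sx": [0,0,0],"sy": [0,0,0],"sz": [13,5,0],"yaw": [0,0,0],"aperture": [50,50,50]}'

```text
time: 16.7
tool_pos: [531.8, -134.8, 29.6]
tool_rot: [3.141, -0.0, 1.884]
force: [-0.7, 0.0, -1.3]
grip_width: 66.3
finger_force: 30.0
```

nudge_tcp --motion '{"sx": [0,0,0],"sy": [0,0,0],"sz": [3,2,0],"yaw": [0,0,0],"aperture": [50,50,50]}'

```text
time: 17.08
tool_pos: [532.0, -135.2, 24.8]
tool_rot: [3.141, 0.0, 1.884]
force: [-0.1, -0.6, 1.1]
grip_width: 66.1
finger_force: 30.0
```

nudge_tcp --motion '{"sx": [0,0,0,0,0],"sy": [0,0,0,0,0],"sz": [0,0,0,-30,-20],"yaw": [0,0,0,0,0],"aperture": [74,74,74,76,76]}'

```text
time: 17.7
tool_pos: [531.1, -135.2, 75.0]
tool_rot: [-3.14, -0.0, 1.884]
force: [-0.1, -1.5, -0.3]
grip_width: 75.7
finger_force: 0.0
```

nudge_tcp --motion '{"sx": [0,0,0,0,0],"sy": [25,25,0,0,0],"sz": [0,0,0,0,0],"yaw": [0,0,0,0,0],"aperture": [0,0,0,0,0]}'

```text
time: 18.32
tool_pos: [578.0, -119.8, 74.2]
tool_rot: [-3.14, -0.001, 1.883]
force: [0.5, -0.5, -0.5]
grip_width: 29.3
finger_force: 0.0
```

nudge_tcp --motion '{"sx": [0,0,0],"sy": [0,0,0],"sz": [30,20,0],"yaw": [0,0,0],"aperture": [0,0,0]}'

```text
time: 18.7
tool_pos: [577.4, -119.4, 23.3]
tool_rot: [-3.138, -0.002, 1.883]
force: [-0.4, -0.2, 0.7]
grip_width: 1.0
finger_force: 0.0
```

nudge_tcp --motion '{"sx": [0,0,0,0,0],"sy": [-7,-5,-4,-4,0],"sz": [0,0,0,0,0],"yaw": [0,0,0,0,0],"aperture": [0,0,0,0,0]}'

```text
time: 19.32
tool_pos: [560.0, -125.9, 24.7]
tool_rot: [-3.141, -0.0, 1.884]
force: [-0.2, 0.7, 0.3]
grip_width: 0.6
finger_force: 0.0
```

nudge_tcp --motion '{"sx": [0,0,0,0,0],"sy": [4,0,0,0,0],"sz": [-60,-60,-60,-20,0],"yaw": [0,0,0,0.132,0.132],"aperture": [0,60,60,60,60]}'

```text
time: 19.95
tool_pos: [565.1, -124.9, 227.1]
tool_rot: [3.137, 0.002, 1.616]
force: [-0.1, -1.1, -0.6]
grip_width: 36.8
finger_force: 0.0
```

nudge_tcp --motion '{"sx": [60,60,60,60,60],"sy": [0,0,0,0,0],"sz": [0,0,0,0,0],"yaw": [0,0,0,0,0],"aperture": [60,60,60,60,60]}'

```text
time: 20.58
tool_pos: [548.9, 176.9, 224.4]
tool_rot: [-3.141, 0.0, 1.62]
force: [0.3, 0.8, -0.4]
grip_width: 60.0
finger_force: 0.0
```

nudge_tcp --motion '{"sx": [0],"sy": [0],"sz": [0],"yaw": [0],"aperture": [60]}'

```text
time: 20.7
tool_pos: [548.4, 179.0, 224.1]
tool_rot: [-3.141, -0.001, 1.626]
force: [-0.1, -1.1, -0.9]
grip_width: 59.9
finger_force: 0.0
```

```bash
python3 p.py top8
```

Run:
```python
from m import *
import m
im=cv2.imread("pics/top8.png");m.hsv=cv2.cvtColor(im,cv2.COLOR_BGR2HSV)
for z in(66,):
    c=blob((20,150,160),(32,255,255),(105,160,222,255));print(c.min(0),c.max(0),rect(c,z))
print(m.hsv[228:250:2,112:152:2,2])
```

```text
y 22 -116:140 -112:140 -108:141 -104:137 -100:130 -96:161 -92:129 -88:92 -84:101 -80:115 -76:118 -72:118 -68:118 -64:119 -60:120 -56:120 -52:123 -48:123 -44:123 -40:123 -36:123 -32:123 -28:120 -24:132 -20:199 -16:205 -12:205 -8:205 -4:205 0:203 4:204 8:203 12:203 16:204 20:203 24:177 28:103 32:108 36:110 40:110 44:112 48:114 52:118 56:120 60:120 64:120 68:121 72:122 76:142 80:192 84:160 88:134 92:162 96:155 100:156 104:153 108:148 112:148 116:153
x 30 50:185 54:200 58:184 62:132 66:151 70:160 74:152 78:157 82:160 86:161 90:162 94:161 98:162
x 54 -110:141 -106:142 -102:140 -98:140 -94:140 -90:141 -86:142 -82:133 -78:122 -74:160 -70:175 -66:141 -62:117 -58:125 -54:126 -50:125 -46:125 
[... 325 characters left out ...]
 170 170
  171 169]
 [168 171 172 175 187 187 187 190 191 189 188 168 131  90 121 168 163 164
  166 169]
 [171 171 174 188 191 187 187 187 191 188 186 166 131  93  88  70 128 172
  154 165]
 [172 172 170 185 187 188 190 188 186 189 186 164 128  98  84  65 107 181
  151 164]
 [166 168 167 176 191 189 190 189 187 189 187 157 115  97  84  58  87 170
  147 166]
 [169 168 167 167 190 185 170 153 147 141 115  82  72  78  94 153 169 166
  165 166]
 [171 172 169 148 100  63  56  61  52  58  91  91 127 133 148 168 164 161
  159 157]
 [169 167 169 165 160 148 146 148 155 165 164 165 163 167 163 165 161 157
  154 157]
 [167 165 167 166 167 164 166 163 164 168 165 166 167 167 164 163 164 160
  158 159]]
```

nudge_tcp --motion '{"sx": [57,57,57,57,57],"sy": [-7,-7,-7,-7,-7],"sz": [0,0,0,0,0],"yaw": [0.037,0,0,0,0],"aperture": [60,60,60,60,60]}'

```text
time: 21.38
tool_pos: [509.8, 459.0, 224.4]
tool_rot: [3.141, 0.001, 1.581]
force: [-0.1, 0.5, -0.7]
grip_width: 59.9
finger_force: 0.0
```

nudge_tcp --motion '{"sx": [0,0,0,0,0],"sy": [0,0,0,0,0],"sz": [40,40,30,0,0],"yaw": [0,0,0,0,0],"aperture": [60,60,60,60,60]}'

```text
time: 22.0
tool_pos: [510.4, 458.8, 115.7]
tool_rot: [3.14, -0.001, 1.581]
force: [-0.1, 0.0, 0.1]
grip_width: 60.0
finger_force: 0.0
```

nudge_tcp --motion '{"sx": [3,0,0,0,0],"sy": [-2,0,0,0,0],"sz": [30,24,10,0,0],"yaw": [0,0,0,0,0],"aperture": [60,60,60,20,20]}'

```text
time: 22.62
tool_pos: [508.0, 462.9, 52.1]
tool_rot: [3.139, -0.002, 1.583]
force: [0.8, -0.2, -0.2]
grip_width: 43.5
finger_force: 0.0
```

nudge_tcp --motion '{"sx": [0,0],"sy": [0,0],"sz": [0,0],"yaw": [0,0],"aperture": [20,20]}'

```text
time: 22.88
tool_pos: [507.6, 462.8, 51.8]
tool_rot: [3.14, -0.001, 1.583]
force: [-0.9, -0.0, 4.0]
grip_width: 34.4
finger_force: 29.1
```

nudge_tcp --motion '{"sx": [0,0,0,0,0],"sy": [0,0,0,0,0],"sz": [-40,-60,-60,-15,0],"yaw": [0,0,0,-0.15,-0.151],"aperture": [20,20,20,20,20]}'

```text
time: 23.5
tool_pos: [507.4, 462.7, 227.5]
tool_rot: [3.138, -0.001, 1.889]
force: [-0.5, 0.2, -3.9]
grip_width: 34.1
finger_force: 29.1
```

nudge_tcp --motion '{"sx": [-55,-57,-57,-57,-57],"sy": [-12,-12,-12,-12,-12],"sz": [0,0,0,0,0],"yaw": [0,0,0,0,0],"aperture": [20,20,20,20,20]}'

```text
time: 24.12
tool_pos: [536.4, 172.7, 224.9]
tool_rot: [-3.141, 0.0, 1.884]
force: [1.2, 0.0, -3.1]
grip_width: 34.4
finger_force: 29.4
```

nudge_tcp --motion '{"sx": [-57,-57,-57,-57,-56],"sy": [-12,-12,-12,-12,-12],"sz": [0,0,0,0,0],"yaw": [0,0,0,0,0],"aperture": [20,20,20,20,20]}'

```text
time: 24.75
tool_pos: [566.9, -115.9, 225.0]
tool_rot: [-3.141, -0.001, 1.884]
force: [0.7, 0.3, -3.2]
grip_width: 34.4
finger_force: 29.4
```

nudge_tcp --motion '{"sx": [0,0,0],"sy": [0,0,0],"sz": [50,20,0],"yaw": [0,0,0],"aperture": [20,20,20]}'

```text
time: 25.12
tool_pos: [565.4, -113.8, 153.1]
tool_rot: [-3.137, -0.003, 1.883]
force: [-0.3, -0.4, -2.0]
grip_width: 33.8
finger_force: 29.6
```

nudge_tcp --motion '{"sx": [0,0,0,0],"sy": [2,0,0,0],"sz": [40,30,10,0],"yaw": [0,0,0,0],"aperture": [20,20,20,20]}'

```text
time: 25.62
tool_pos: [569.8, -113.4, 76.0]
tool_rot: [3.141, 0.0, 1.884]
force: [-0.1, 1.2, -3.1]
grip_width: 34.0
finger_force: 29.6
```

nudge_tcp --motion '{"sx": [0,0,0,0],"sy": [0,0,0,0],"sz": [8,4,2,0],"yaw": [0,0,0,0],"aperture": [20,20,20,20]}'

```text
time: 26.12
tool_pos: [569.2, -113.5, 61.5]
tool_rot: [3.141, -0.0, 1.884]
force: [0.4, 0.2, -2.2]
grip_width: 33.7
finger_force: 29.6
```

nudge_tcp --motion '{"sx": [0,0,0],"sy": [-1,0,0],"sz": [2,1.5,0],"yaw": [0,0,0],"aperture": [20,20,20]}'

```text
time: 26.5
tool_pos: [568.3, -113.8, 57.9]
tool_rot: [3.142, -0.0, 1.884]
force: [0.0, 0.1, -3.1]
grip_width: 33.9
finger_force: 29.6
```

nudge_tcp --motion '{"sx": [0,0],"sy": [0,0],"sz": [0.7,0],"yaw": [0,0],"aperture": [20,20]}'

```text
time: 26.75
tool_pos: [568.3, -113.9, 57.8]
tool_rot: [3.141, 0.0, 1.884]
force: [-1.8, -0.8, 3.2]
grip_width: 34.2
finger_force: 29.6
```

nudge_tcp --motion '{"sx": [0,0,0,0,0],"sy": [0,0,0,0,0],"sz": [0,0,0,-30,-50],"yaw": [0,0,0,0,0],"aperture": [46,46,46,46,46]}'

```text
time: 27.38
tool_pos: [567.0, -113.3, 136.3]
tool_rot: [-3.138, -0.003, 1.884]
force: [0.9, 0.2, -0.1]
grip_width: 46.0
finger_force: 0.0
```

nudge_tcp --motion '{"sx": [0,60,60,60,60],"sy": [0,0,0,0,0],"sz": [-60,-30,0,0,0],"yaw": [0,0,0,0,0],"aperture": [46,46,46,46,46]}'

```text
time: 28.0
tool_pos: [495.0, 112.3, 225.4]
tool_rot: [3.141, -0.0, 1.883]
force: [0.6, 0.7, -0.5]
grip_width: 46.1
finger_force: 0.0
```

nudge_tcp --motion '{"sx": [60,0],"sy": [0,0],"sz": [0,0],"yaw": [0,0],"aperture": [46,46]}'

```text
time: 28.25
tool_pos: [475.4, 171.3, 225.3]
tool_rot: [3.141, -0.001, 1.89]
force: [0.6, 0.2, 0.7]
grip_width: 45.7
finger_force: 0.0
```

```bash
python3 p.py top9
```

Run:
```python
from m import *
import m
s=vision.snapshot("scene");cv2.imwrite("pics/scene9.png",s)
im=cv2.imread("pics/top9.png");m.hsv=cv2.cvtColor(im,cv2.COLOR_BGR2HSV)
C=np.array([565.5,-124]);ex=np.array([.306,-.952]);ey=np.array([.952,.306])
for n,lo,hi,z,roi in(("yellow top",(20,190,150),(32,255,255),72,(270,345,170,260)),("offcut",(10,100,60),(16,255,128),24,(278,335,178,225)),("block",(10,100,60),(16,255,132),40,(270,330,212,260))):
    try:
        c=blob(lo,hi,roi);r=rect(c,z);d=r[0][:2]-C;print(n,c.min(0),c.max(0),r,"tray xy",(d@ex).round(1),(d@ey).round(1))
    except Exception as e:print(n,e)
# changes to bystanders
a=cv2.imread("pics/top0.png").astype(int);d=np.abs(a-im).max(2)
for n,p in dict(roll=(202,174),glue=(247,150),tin=(281,147),can=(172,250),rackoff=(387,195),strip=(378,160)).items(): print(n,d[p[1]-18:p[1]+18,p[0]-18:p[0]+18].mean().round(1),(d[p[1]-18:p[1]+18,p[0]-18:p[0]+18]>40).sum())
```

```text
y 22 -116:141 -112:140 -108:140 -104:136 -100:130 -96:161 -92:131 -88:91 -84:99 -80:115 -76:118 -72:118 -68:118 -64:119 -60:120 -56:121 -52:123 -48:123 -44:123 -40:123 -36:123 -32:122 -28:121 -24:134 -20:200 -16:202 -12:181 -8:157 -4:176 0:179 4:184 8:178 12:188 16:195 20:195 24:172 28:104 32:109 36:110 40:111 44:113 48:112 52:117 56:119 60:121 64:121 68:120 72:122 76:143 80:193 84:161 88:134 92:163 96:155 100:157 104:153 108:149 112:148 116:153
x 30 50:186 54:200 58:184 62:132 66:152 70:161 74:152 78:159 82:160 86:161 90:162 94:163 98:162
x 54 -110:143 -106:143 -102:140 -98:139 -94:139 -90:140 -86:142 -82:134 -78:123 -74:163 -70:175 -66:140 -62:116 -58:124 -54:124 -50:123 -46:122 -42:124
yellow top [288 207] [308 222] (array([ 564.2, -102.7,   31.9,   64.5]), 'long axis deg', -68.8) tray xy -20.7 5.3
offcut [280 190] [317 213] (array([ 617.9, -110.9,   49.4,  124.3]), 'long axis deg', -73.3) tray xy 3.6 53.9
block [294 226] [324 246] (array([ 500.4, -134.1,   46.7,  107.4]), 'long axis deg', -73.8) tray xy -10.3 -65.1
roll 2.9 0
glue 3.0 0
tin 2.8 0
can 24.9 366
rackoff 4.6 18
strip 4.3 17
```

Run:
```python
from h import *
a=cv2.imread("pics/top0.png").astype(int)
for f in("top6","top7","top8","top9"):
    d=np.abs(a-cv2.imread(f"pics/{f}.png")).max(2)[232:268,154:190];print(f,(d>40).sum(),d.mean())
print([px("top",[475,171,z]) for z in(250,600)])
a=cv2.imread("pics/scene0.png").astype(int);d=np.abs(a-cv2.imread("pics/scene9.png")).max(2)[165:195,320:345];print((d>40).sum())
```

```text
top6 97 9.177469135802468
top7 677 45.82098765432099
top8 226 17.621913580246915
top9 366 24.89351851851852
[array([210.4, 237.7]), array([193.6, 218.3])]
0
```

nudge_tcp --motion '{"sx": [0,0,0,0],"sy": [0,40,40,0],"sz": [0,-30,0,0],"yaw": [0,0,0,0],"aperture": [46,46,46,46]}'

```text
time: 28.85
tool_pos: [556.2, 191.1, 254.4]
tool_rot: [3.141, 0.0, 1.881]
force: [-0.6, -0.1, -0.8]
grip_width: 46.1
finger_force: 0.0
```

Run:
```python
from h import *
im=vision.snapshot("top");cv2.imwrite("pics/top10.png",im)
a=cv2.imread("pics/top0.png").astype(int)
d=np.abs(a-im).max(2)[232:268,154:190];print((d>40).sum(),d.mean())
print(ctrl.read_state()["tool_pos"])
```

```text
182 18.296296296296298
[554.24151621 190.84512572 254.28788355]
```

```bash
python3 -c "
from station import ctrl, vision
print(ctrl.sign_off())"
```

```text
the job is handed in; nothing more can be done
None
```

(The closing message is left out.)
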